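# Hold a controller cover's hinge in line for its pin

## Task

Lift the blue cover out of its stand and bring it to the open controller case so that the cover's brass knuckle sits between the case's two brass knuckles with the holes in line, the cover tipped back and resting against the orange sprung buffer bar. Finish while still holding the cover like that, holes in line and cover leaning gently on the bar, ready for the hinge pin; do not put it down or let go, and leave the motor, the pin in its tray, the steel collar and the screw jar where they are.

Things in the scene. Friction and masses are not known exactly. Their poses are not given: they have to be found in the camera images.
- cover: Blue cover plate, 6 mm thick (x), 120 mm wide (y), 0.2 kg, z up the plate. Origin: centre of the brass knuckle at mid lower edge; its 10 mm hole runs along y. Plate from z = 14 to 120 mm. Knuckle 24 mm long, 18 mm outside, on a 24 mm wide web. Both faces alike: use it either way round. Starts upright in the stand, knuckle down; pinch the top edge from above (its top 70 mm stand free).
- stand: Grey fixed stand, foot 70 x 150 mm, 70 mm high. Origin: centre of its underside; y along the slot, z up. The cover's side edges (outer 12 mm) stand in 9 mm wide slots, open at the top, from 34 to 70 mm above the desk. Pull the cover straight up by 40 mm to clear them.
- case: Open grey case, fixed. Tray with 40 mm walls at x = -135 to -12, y = +-64 mm; aluminium jamb block 30 mm high at x = +-12 mm with two brass knuckles; two dark posts 110 mm high at x = 40 to 52, y = +-46 to +-60 mm. Origin: on the desk under the middle of the hinge line; y along the hinge line, x from tray to posts, z up.
- hinge_line (a point): Centre of the gap between the case's two knuckles, on their hole axis, 50 mm above the desk, axes as case. Knuckles (18 mm outside, holes 10 mm) run from y = 15 to 41 mm on each side, so the gap is 30 mm wide, open above, in front and behind. The jamb block's top is 20 mm below this point: nothing carries the cover there, it must be held at height.
- buffer: Orange bar, 10 mm thick, 80 mm long, parallel to the hinge line. Origin: its middle, at rest 22 mm in +x of the hinge line and 49 mm above it. A spring (0.4 N at first, then 0.4 N/mm) lets it give 10 mm in +x. A cover with its knuckle in line, first upright, then tipped (top to +x), touches it at about 15 degrees and pushes it in 4 mm at 20 degrees.
- motor: Bystander, to be left alone: blue motor 60 mm thick on a square aluminium foot. Origin: centre of its underside.
- pin: Bystander, to be left alone: steel hinge pin, 5 mm thick, 90 mm long, lying in a low black tray. Origin: centre of its underside.
- flange: Bystander, to be left alone: steel collar, 44 mm across, 12 mm high. Origin: centre of its underside.
- screw_jar: Bystander, to be left alone: clear jar with red cap, 60 mm high. Origin: centre of its underside.
Mind the look-alikes: they are no part of the job. Leave any red look-alike of the cover alone.

How it is judged:
On the way:
1. the cover is lifted clear of its stand, in the gripper (z of cover in the frame of stand above 0.055 m and contact force between cover and the fingers above 1 N and contact force between cover and stand below 0.05 N), for 0.1 s.
At the end, for the whole second after the job is handed in: Held in the gripper (over 1 N) and at rest: knuckle centre within 3 mm of the case's hinge axis in its x and z and 4.5 mm along it, hole axes parallel within 0.07 rad, cover tipped 0.17 to 0.6 rad from upright and pressing on the buffer bar with over 0.2 N (x of cover in the frame of hinge_line between -0.003 and 0.003 m and z of cover in the frame of hinge_line between -0.003 and 0.003 m and y of cover in the frame of hinge_line between -0.0045 and 0.0045 m and angle between the y axis of cover and the y axis of hinge_line, either way round below 0.07 rad and angle between cover's own z axis and vertical between 0.17 and 0.6 rad and contact force between cover and buffer above 0.2 N and contact force between cover and the fingers above 1 N and linear speed of cover below 0.02 m/s); the arm keeps its last pose, push and grip.
It fails at once if the cover or fingers press hard on the case (over 25 N) (contact force between any of cover, the fingers and case above 25 N).
It fails at once if the motor, pin, collar or screw jar is moved by more than 20 mm (distance of any of motor, pin, flange, screw_jar from where it was at the start of the episode above 0.02 m).
It also fails if it takes over 51 s, if anything falls off the work surface, if the arm or the gripper's body presses on something with over 40 N, if the wrist force passes 120 N, or if a joint passes its speed limit or range.

## Robot

A 7-joint arm with a two-finger parallel gripper is mounted at the origin on the work surface. World frame = base frame: x ahead of the robot, y to its left, z up, the work surface at z = 0. Lengths are in m, angles in rad, forces in N, time in s.
With the tool pointing down it reaches from about 0.425 to 1.025 m from the base axis. Payload 9.4 kg.
Tool frame: the origin (TCP) lies between the finger pads; the fingertips stand 8 mm ahead of it and the grasp point (between the pads) lies 11 mm behind it (r.tip_reach is the distance from the TCP to the fingertips, in m); z points along the fingers, y is the line along which they close (so a half turn about z gives the same grasp; the last joint's range is limited). The gripper opens to 93 mm and grips with 3 to 60 N. Pads are 15 mm wide; open, the fingers measure 128 mm over their backs; the gripper's body (75 mm by 188 mm) begins 65 mm behind the grasp point.
Start: joints at [1.12, 0.599, -0.003, 1.599, 0.002, 0.943, -0.08], TCP at [0.265, -0.675, 0.227] pointing down, gripper open.
Joint ranges: [-2.57, 2.57], [-0.35, 1.97], [-1.29, 1.29], [0.11, 2.56], [-1.05, 4.19], [0.11, 1.86], [-2.63, 2.63]. Speed limits (rad/s): [2.22, 2.22, 3.01, 3.01, 3.14, 3.14, 3.14].

## Interface

Orientations are given as [roll, pitch, yaw] about the fixed x, y, z axes, in that order (R = Rz(yaw) Ry(pitch) Rx(roll)).
In Python, from bench import r gives the robot as it stands. The module is installed in compiled form; this text tells all that it offers.
- The arm moves only by the shell command python3 -m creep 'ROWS' [FORCE]. ROWS is a JSON object of lists of equal length, an entry for each row: "translation": the shift along the world's x, y, z in mm, a list of three; "roll": the turn about the world's z in degrees; "jaw": the closure, from -1 (fully open) to 1 (shut), so that 0 is half open. In form: {"translation": [[tx, ty, tz], ...], "roll": [roll, ...], "jaw": [jaw, ...]}. A call has 1 to 12 rows; each row shifts and turns the commanded pose from where the row before left it; what a row does not reach is not made up. A row lasts 1/12 s, in which the tool goes at most 41.7 mm and 7.16 degrees, less where a joint would pass 70% of its speed; a pose out of reach is approached as far as the arm can. A call with a gripper value outside its range is refused whole. The fingers move at their own pace and stop on an object; FORCE is the grip in N (left out, the last holds). Time passes only in rows, so rows that do not move let the fingers close. It gives the time, the measured TCP pose, the force, the opening and the grip force at its end, in the units of the state.
- r.read_state(): the state, without advancing time (a new reading comes with each control period).
- r.get_image(name): name is "scene" or "top"; returns a dict with "color" (420x560x3 uint8, red, green, blue), "K" (3x3 intrinsics, pixels), "rvec" (rotation vector, rad) and "tvec" (3), from world to camera coordinates, as OpenCV has them. Camera axes: x right, y down, z forward; pixel columns grow to the right and rows downward; lengths in m; the calibration is good to about 2 mm. A picture is of the moment at which its call begins. There is no depth.
- r.finish_job(): hands the job in; it is judged then, once.
The state is a dict: "time_s": time; "qpos": joint angles; "qvel": joint speeds; "joint_efforts": joint torques, N m; "position": TCP position; "tcp_rot": TCP orientation; "contact_force": force on the tool from outside, world axes, zero at the start; "moment": the same for the moment, N m; "grip_width": finger opening in m; "grip_force": force on a finger pad.
Only numpy, scipy, OpenCV 4.12 (cv2) and the standard library are available. Lean on these libraries where they do the work, as an engineer would, in place of code of your own. Each camera call takes 0.05 s, during which the arm holds its last target. There are 200 camera calls.

## Working session

There is one attempt and no reset: what is moved stays moved. The work goes in short steps, Python scripts to look and compute and a shell command to move; the robot and the scene stay as the last step left them, time stands still between calls to the robot, and variables do not carry over. Pictures are saved under pics/ and viewed, at most 10 in all, crops included, and the job is handed in when it is done.

```bash
mkdir -p pics; cat > h.py <<'E'
import numpy as np, cv2
from bench import r
def shot(name,fn):
    d=r.get_image(name); cv2.imwrite('pics/'+fn,d['color'][:,:,::-1]); np.savez('pics/'+fn+'.npz',**{k:np.array(v) for k,v in d.items()}); return d
def load(fn): return dict(np.load('pics/'+fn+'.npz'))
def ray(d,uv):
    R=cv2.Rodrigues(np.array(d['rvec'],float))[0]; t=np.array(d['tvec'],float).ravel()
    return -R.T@t, R.T@np.linalg.inv(d['K'])@np.array([uv[0],uv[1],1.])
def onz(d,uv,z):
    o,v=ray(d,uv); return o+v*(z-o[2])/v[2]
def proj(d,P): return cv2.projectPoints(np.array(P,float).reshape(-1,3),np.array(d['rvec'],float),np.array(d['tvec'],float),np.array(d['K'],float),None)[0][:,0]
def tri(d1,u1,d2,u2):
    o1,v1=ray(d1,u1);o2,v2=ray(d2,u2)
    s=np.linalg.lstsq(np.c_[v1,-v2],o2-o1,rcond=None)[0]; a=o1+s[0]*v1;b=o2+s[1]*v2
    return (a+b)/2,np.linalg.norm(a-b)
E
python3 - <<'E'
from h import *
for n in('top','scene'):
    d=shot(n,n+'0.png'); print(n,ray(d,(280,210)),d['K'][0])
s=r.read_state();print({k:np.round(v,3) for k,v in s.items()})
E
```

```text
top (array([ 0.35771222, -0.01462627,  1.22856184]), array([ 0.18046396,  0.02572675, -0.98327784])) [409.56323569   0.         283.1795873 ]
scene (array([1.43922284, 0.03835365, 0.68027852]), array([-0.827855  , -0.02266354, -0.56056887])) [472.93352808   0.         275.39395734]
{'time_s': np.float64(0.1), 'qpos': array([ 1.12 ,  0.6  , -0.003,  1.6  ,  0.002,  0.943, -0.08 ]), 'qvel': array([-0.001, -0.002,  0.001, -0.002, -0.001,  0.   ,  0.   ]), 'joint_efforts': array([ 6.0000e-03, -7.6656e+01,  1.5030e+00, -2.5294e+01, -5.2000e-02,
        1.4000e-02,  0.0000e+00]), 'position': array([ 0.265, -0.675,  0.226]), 'tcp_rot': array([-3.14 ,  0.   ,  0.374]), 'contact_force': array([-0.147, -0.215,  0.049]), 'moment': array([-0.006, -0.044,  0.008]), 'grip_force': np.float64(0.0), 'grip_width': np.float64(0.093)}
```

View pics/top0.png

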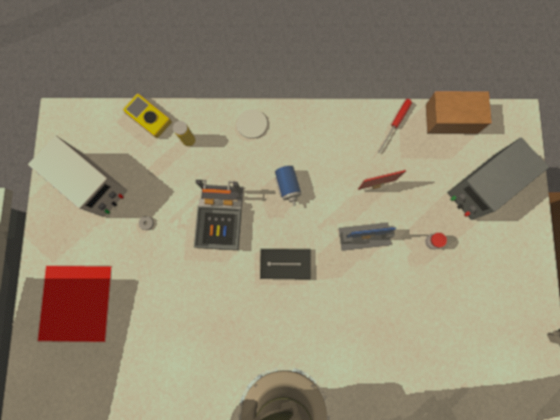

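View pics/scene0.png

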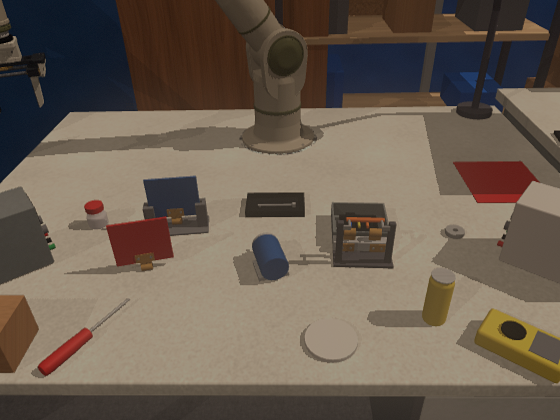

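The top view shows the blue cover in its grey stand at (370,233), and the open case at (219,215) with its posts away from the robot. The pin tray is at (285,264), the jar at (438,240) and the collar at (146,223).

Things that could be taken for the cover:
- Blue plate in the stand, top (370,233) and scene (173,198). This is my choice: it is blue and stands in the stand.
- Red plate, top (382,180) and scene (141,242). It is a look-alike.
- Blue motor, top (288,182) and scene (270,256).

Next I'll check this in one close crop.

```bash
python3 - <<'E'
from h import *
T=load('top0.png');S=load('scene0.png')
def crop(d,x,y,w,h,s): return cv2.resize(d['color'][y:y+h,x:x+w,::-1],(w*s,h*s),interpolation=cv2.INTER_CUBIC)
a=crop(T,330,215,80,60,5);b=crop(S,135,165,80,60,5);c=crop(T,185,170,80,60,5);e=crop(S,322,200,80,60,5)
cv2.imwrite('pics/m.png',np.vstack([np.hstack([a,b]),np.hstack([c,e])]))
for n,d,x0,x1,y0,y1 in(('top',T,330,410,215,255),('scene',S,135,215,165,225)):
    c=d['color'].astype(int);m=((c[...,2]-c[...,0]>25)).astype(np.uint8);M=np.zeros_like(m);M[y0:y1,x0:x1]=m[y0:y1,x0:x1]
    k=max(cv2.findContours(M,0,2)[0],key=cv2.contourArea);print(n,cv2.contourArea(k),cv2.minAreaRect(k),cv2.approxPolyDP(k,2,True)[:,0].tolist())
for n,d,x0,x1,y0,y1 in(('top',T,185,265,170,225),('scene',S,322,402,200,260)):
    h=cv2.cvtColor(d['color'],cv2.COLOR_RGB2HSV);m=cv2.inRange(h,(5,150,90),(18,255,255));M=np.zeros_like(m);M[y0:y1,x0:x1]=m[y0:y1,x0:x1]
    for k in cv2.findContours(M,0,2)[0]:
        if cv2.contourArea(k)>4: print(n,cv2.contourArea(k),cv2.boundingRect(k),cv2.minAreaRect(k))
E
```

```text
top 45.0 ((372.98974609375, 230.41297912597656), (2.2199835777282715, 42.296531677246094), 83.2901611328125) [[394, 228], [352, 233]]
scene 0.0 ((144.0, 180.0), (0.0, 0.0), 0.0) [[144, 180]]
top 16.5 (224, 201, 8, 4) ((227.5, 202.5), (3.0, 7.0), 90.0)
top 19.0 (206, 199, 7, 5) ((209.0, 201.0), (4.0, 6.0), 90.0)
top 64.0 (203, 189, 28, 5) ((216.46617126464844, 190.60922241210938), (27.06937026977539, 3.605551242828369), 3.1798300743103027)
scene 17.0 (370, 228, 12, 4) ((375.5, 229.5), (3.0, 11.0), 90.0)
scene 6.0 (351, 228, 5, 4) ((353.0, 229.5), (3.0, 4.0), 90.0)
scene 126.5 (346, 217, 39, 11) ((365.0, 222.0), (10.0, 38.0), 90.0)
```

View pics/m.png

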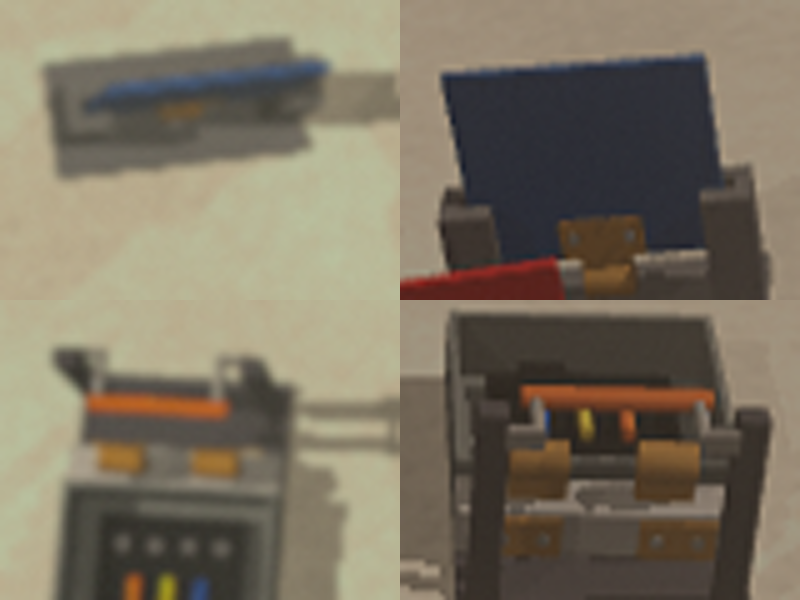

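The crop confirms the blue plate with the brass knuckle, standing in the grey stand. The red plate is a separate thing in front of it. In the case crops, the orange bar and the two brass case knuckles are clear to see.

```bash
python3 - <<'E'
from h import *
np.set_printoptions(precision=4,suppress=True)
T=load('top0.png');S=load('scene0.png')
for n,t,s in [('cover+y',(347.3,235.8),(196.4,176.2)),('cover-y',(395.4,228.4),(143.6,180)),('bar+y',(202.6,190.8),(384.8,219)),('bar-y',(230.6,191.6),(346.4,218.2)),('kn+y',(209.4,201.8),(375.4,234)),('kn-y',(228,202),(350,233.6))]:
    z=.14 if 'c' in n else .1 if 'b' in n else .055
    print(n,tri(T,t,S,s),onz(T,t,z)[:2],onz(S,s,z)[:2])
E
```

```text
cover+y (array([ 0.4903, -0.1734,  0.1344]), np.float64(0.012597473284253044)) [ 0.4887 -0.1663] [ 0.4992 -0.1777]
cover-y (array([ 0.5101, -0.2966,  0.1377]), np.float64(0.002604593369643262)) [ 0.5094 -0.2947] [ 0.5136 -0.2966]
bar+y (array([0.6191, 0.2359, 0.0992]), np.float64(0.0013456326494387394)) [0.6189 0.235 ] [0.62   0.2363]
bar-y (array([0.6168, 0.1556, 0.1007]), np.float64(0.0007625652700430822)) [0.617  0.1554] [0.6158 0.1562]
kn+y (array([0.5984, 0.2253, 0.0443]), np.float64(0.0006227366851475231)) [0.5963 0.2235] [0.6126 0.2219]
kn-y (array([0.5979, 0.1696, 0.0456]), np.float64(0.0011617019908725964)) [0.596  0.1688] [0.6104 0.1671]
```

```bash
python3 -m creep '{"translation":[[20,36.5,0],[20,36.5,0],[20,36.5,0],[20,36.5,0],[20,36.5,0],[20,36.5,0],[20,36.5,0],[20,36.5,0],[20,36.5,0],[20,36.5,0],[20,36.5,0],[20,36.5,0]],"roll":[6.3,6.3,6.3,6.3,6.3,6.3,6.3,6.3,6.3,6.3,6.3,6.3],"jaw":[-1,-1,-1,-1,-1,-1,-1,-1,-1,-1,-1,-1]}'
python3 -m creep '{"translation":[[0,0,0],[0,0,0]],"roll":[0,0],"jaw":[-1,-1]}'
python3 - <<'E'
from h import *
d=shot('scene','s1.png');t=shot('top','t1.png')
a=cv2.resize(d['color'][100:240,100:240,::-1],(560,560),interpolation=2)
cv2.imwrite('pics/s1c.png',a);s=r.read_state();print(s['position'],s['tcp_rot'],s['grip_width'])
E
```

```text
time_s: 1.1
position: [0.5051, -0.2351, 0.2266]
tcp_rot: [-3.141, 0.0, 1.698]
contact_force: [-0.2, -1.0, -0.3]
grip_width: 0.0926
grip_force: 0.0
time_s: 1.27
position: [0.5058, -0.2344, 0.2265]
tcp_rot: [3.141, -0.001, 1.698]
contact_force: [-0.5, -0.7, 0.2]
grip_width: 0.0927
grip_force: 0.0
[ 0.50413166 -0.2376595   0.2262858 ] [-3.14056383e+00  2.12482270e-04  1.69179795e+00] 0.09310028187660324
```

View pics/s1c.png

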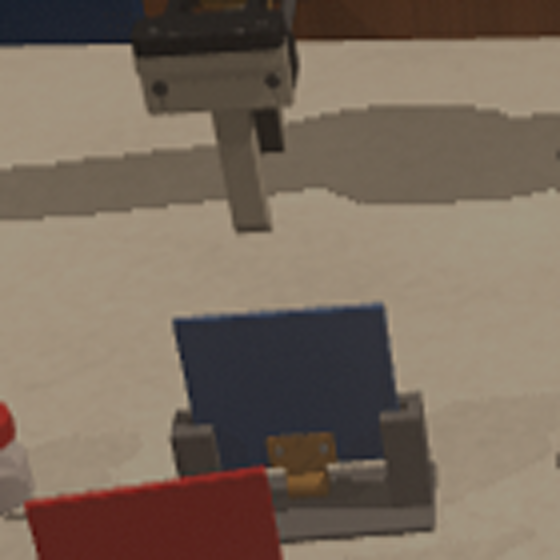

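The crop shows the open fingers above the cover, in line with its top edge, which runs from crop (175,320) to (385,305). Next: descend and close.

```bash
python3 -m creep '{"translation":[[0,0,-15],[0,0,-15],[0,0,-15],[0,0,-15],[0,0,-15],[0,0,-15],[0,0,0],[0,0,0]],"roll":[0,0,0,0,0,0,0,0],"jaw":[-1,-1,-1,-1,-1,-1,-1,-1]}'
python3 -m creep '{"translation":[[0,0,0],[0,0,0],[0,0,0],[0,0,0],[0,0,0],[0,0,0],[0,0,0],[0,0,0],[0,0,0],[0,0,0],[0,0,0],[0,0,0]],"roll":[0,0,0,0,0,0,0,0,0,0,0,0],"jaw":[1,1,1,1,1,1,1,1,1,1,1,1]}' 12
python3 -m creep '{"translation":[[0,0,0],[0,0,0],[0,0,0]],"roll":[0,0,0],"jaw":[1,1,1]}'
```

```text
time_s: 2.03
position: [0.5036, -0.2382, 0.1361]
tcp_rot: [-3.14, -0.0, 1.691]
contact_force: [-0.4, -0.2, 0.7]
grip_width: 0.0929
grip_force: 0.0
time_s: 3.03
position: [0.5047, -0.237, 0.1366]
tcp_rot: [-3.142, 0.0, 1.693]
contact_force: [-1.1, 1.2, -0.7]
grip_width: 0.0177
grip_force: 0.0
time_s: 3.28
position: [0.5048, -0.2369, 0.1366]
tcp_rot: [3.142, 0.0, 1.693]
contact_force: [0.9, 0.0, -0.5]
grip_width: 0.0059
grip_force: 12.0
```

```bash
python3 -m creep '{"translation":[[0,0,5],[0,0,10],[0,0,15],[0,0,15],[0,0,15],[0,0,15],[0,0,15],[0,0,15],[0,0,15],[0,0,0],[0,0,0]],"roll":[0,0,0,0,0,0,0,0,0,0,0],"jaw":[1,1,1,1,1,1,1,1,1,1,1]}'
python3 - <<'E'
from h import *
d=shot('scene','s2.png')
cv2.imwrite('pics/s2c.png',cv2.resize(d['color'][80:240,100:260,::-1],(560,560),interpolation=2))
E
```

```text
time_s: 4.2
position: [0.5048, -0.237, 0.2575]
tcp_rot: [3.14, 0.001, 1.693]
contact_force: [-1.0, -0.3, -3.4]
grip_width: 0.0059
grip_force: 12.0
```

View pics/s2c.png

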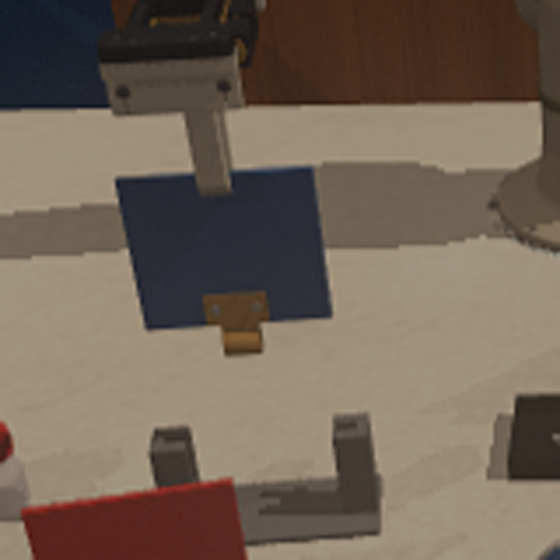

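The cover hangs straight in the fingers and clear of the stand, with its knuckle at crop (243,342). Now carry it high to the case.

```bash
python3 -m creep '{"translation":[[0,5,20],[0,15,20],[5,28,10],[10,35,0],[10,35,0],[10,35,0],[10,35,0],[10,35,0],[10,35,0],[10,35,0],[7,35,0],[5,35,0]],"roll":[0,0,0,-1,-1,-1,-1,-1,-1,-1,-0.2,0],"jaw":[1,1,1,1,1,1,1,1,1,1,1,1]}'
python3 -m creep '{"translation":[[0,30,0],[0,25,0],[0,15,0],[0,0,0],[0,0,0],[0,0,0]],"roll":[-0.5,-0.5,0,0,0,0],"jaw":[1,1,1,1,1,1]}'
python3 - <<'E'
from h import *
T=shot('top','t3.png');d=shot('scene','s3.png')
x=cv2.resize(T['color'][160:260,170:270,::-1],(400,400),interpolation=2)
y=cv2.resize(d['color'][120:270,310:460,::-1],(600,600),interpolation=2)[:, :400]
y=cv2.resize(d['color'][150:250,320:420,::-1],(400,400),interpolation=2)
cv2.imwrite('pics/m3.png',np.hstack([x,y]))
for i in range(3): s=r.read_state();print(s['position'],s['tcp_rot'])
E
```

```text
time_s: 5.25
position: [0.5916, 0.1276, 0.3051]
tcp_rot: [-3.14, 0.001, 1.567]
contact_force: [0.9, -1.2, -2.3]
grip_width: 0.0055
grip_force: 12.0
time_s: 5.75
position: [0.5918, 0.1942, 0.3059]
tcp_rot: [-3.141, 0.002, 1.549]
contact_force: [0.2, -0.7, -3.0]
grip_width: 0.0061
grip_force: 12.0
[0.59199457 0.19405025 0.30633108] [-3.14127113e+00  1.14546497e-03  1.54793210e+00]
[0.59199457 0.19405025 0.30633108] [-3.14127113e+00  1.14546497e-03  1.54793210e+00]
[0.59199457 0.19405025 0.30633108] [-3.14127113e+00  1.14546497e-03  1.54793210e+00]
```

View pics/m3.png

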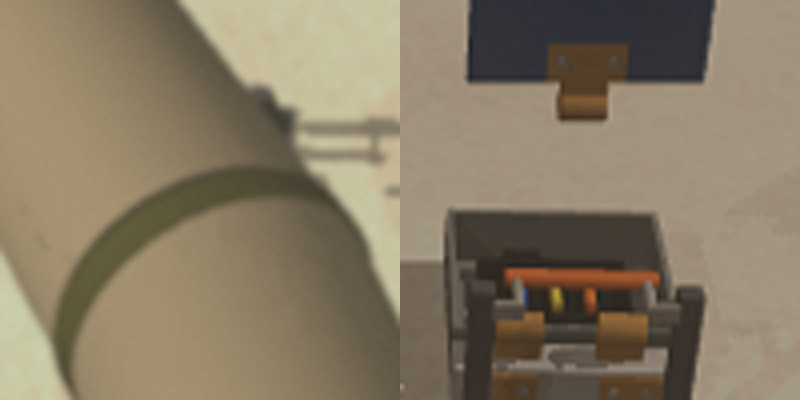

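The scene half shows the cover's knuckle at crop (582,103) above the case. The gap between the case knuckles is centred near crop (571,335). The top camera is blocked by the arm, so I'll work with the scene view only.

```bash
python3 - <<'E'
from h import *
np.set_printoptions(precision=4,suppress=True)
d=load('s3.png')
def onx(uv,x):
    o,v=ray(d,uv); return o+v*(x-o[0])/v[0]
f=lambda u,v:(320+(u-400)/4-.4,150+v/4-.4)
print('kn',onx(f(582,105),.600), 'web',onx(f(588,60),.595))
print('plate low',onz(d,f(468,81),.2035),onz(d,f(704,82),.2035))
print('gap',onx(f(571,335),.605),'outer/inner',[onx(f(u,335),.605)[1] for u in(495,545,597,648)])
print('bar',onz(d,f(505,278),.1),onz(d,f(660,279),.1))
print('posts tops',[onz(d,f(u,v),.11) for u,v in((470,288),(494,288),(679,292),(703,292))])
for P in [(.596,.1965,.05)]: print(proj(d,P))
E
```

```text
kn [0.6    0.1903 0.1938] web [0.595  0.1921 0.217 ]
plate low [0.5909 0.1329 0.2035] [0.595  0.2517 0.2035]
gap [0.605  0.1949 0.0513] outer/inner [np.float64(0.15337025628890413), np.float64(0.18071294113256753), np.float64(0.20910891648305713), np.float64(0.2369188723996553)]
bar [0.6191 0.1547 0.1   ] [0.6213 0.2357 0.1   ]
posts tops [array([0.6418, 0.1338, 0.11  ]), array([0.642 , 0.1461, 0.11  ]), array([0.6471, 0.24  , 0.11  ]), array([0.6473, 0.2521, 0.11  ])]
[[362.4908 231.3773]]
```

```bash
python3 -m creep '{"translation":[[0,3,0],[0,0,-15],[0,0,-20],[0,0,-20],[0,0,-20],[0,0,-20],[0,0,-15],[0,0,-6],[0,0,0],[0,0,0]],"roll":[0,0,0,0,0,0,0,0,0,0],"jaw":[1,1,1,1,1,1,1,1,1,1]}'
python3 -m creep '{"translation":[[0,0,-3],[0,0,-3],[0,0,-3],[0,0,-3],[0,0,-3],[0,0,-3],[0,0,-3],[0,0,-2],[0,0,0],[0,0,0]],"roll":[0,0,0,0,0,0,0,0,0,0],"jaw":[1,1,1,1,1,1,1,1,1,1]}'
python3 - <<'E'
from h import *
d=shot('scene','s4.png')
cv2.imwrite('pics/s4c.png',cv2.resize(d['color'][150:260,320:420,::-1],(545,600),interpolation=2))
E
```

```text
time_s: 6.68
position: [0.5921, 0.1989, 0.1911]
tcp_rot: [3.141, -0.0, 1.55]
contact_force: [0.8, -0.1, -2.7]
grip_width: 0.006
grip_force: 12.0
time_s: 7.52
position: [0.5917, 0.1991, 0.1675]
tcp_rot: [-3.141, 0.0, 1.55]
contact_force: [-1.0, 0.4, -2.7]
grip_width: 0.0056
grip_force: 12.0
```

View pics/s4c.png

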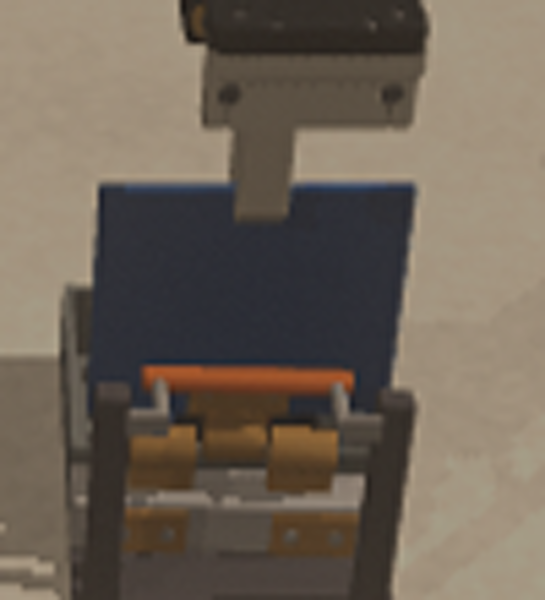

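The knuckle sits in the gap between the case knuckles, at crop (235,442), with the plate still upright behind the bar. Now I'll ease the grip and push +x, so the bar holds the plate back while it pivots in the pinch.

```bash
python3 -m creep '{"translation":[[2,-1,0],[2,0,0],[3,0,0],[3,0,0],[3,0,0],[3,0,0],[2,0,0],[2,0,0],[2,0,0],[2,0,0],[0,0,0],[0,0,0]],"roll":[0,0,0,0,0,0,0,0,0,0,0,0],"jaw":[1,1,1,1,1,1,1,1,1,1,1,1]}' 5
python3 -m creep '{"translation":[[2,0,0],[2,0,-1],[2,0,-1],[2,0,-1],[0,0,0],[0,0,0],[0,0,0]],"roll":[0,0,0,0,0,0,0],"jaw":[1,1,1,1,1,1,1]}'
python3 - <<'E'
from h import *
d=shot('scene','s5.png')
cv2.imwrite('pics/s5c.png',cv2.resize(d['color'][150:260,320:420,::-1],(545,600),interpolation=2))
E
```

```text
time_s: 8.57
position: [0.6156, 0.1981, 0.1675]
tcp_rot: [-3.141, 0.0, 1.55]
contact_force: [-1.1, 0.7, -2.7]
grip_width: 0.0065
grip_force: 5.0
time_s: 9.15
position: [0.6235, 0.198, 0.1645]
tcp_rot: [-3.141, 0.0, 1.55]
contact_force: [-1.2, -0.4, -3.7]
grip_width: 0.0076
grip_force: 4.9
```

View pics/s5c.png

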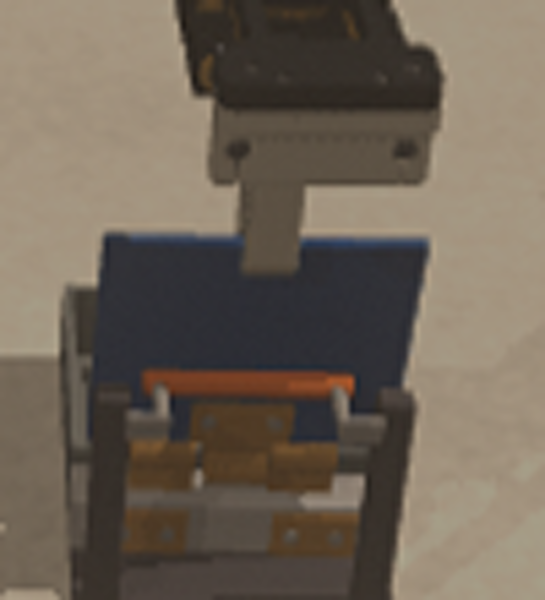

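The plate is tipping as planned: the jaw width has grown to 7.6 mm, which means about 8.5 degrees, and the bar is against the plate. The knuckle is at crop (237,463). Continue.

```bash
python3 -m creep '{"translation":[[1,-1,0],[1,0,-0.5],[1,0,-0.5],[1,0,-0.5],[1,0,-0.5],[1,0,-0.5],[1,0,-0.5],[1,0,-0.5],[1,0,-0.5],[1,0,0],[0,0,0],[0,0,0]],"roll":[0,0,0,0,0,0,0,0,0,0,0,0],"jaw":[1,1,1,1,1,1,1,1,1,1,1,1]}'
python3 -m creep '{"translation":[[0,0,0],[0,0,0],[0,0,0],[0,0,0],[0,0,0],[0,0,0]],"roll":[0,0,0,0,0,0],"jaw":[1,1,1,1,1,1]}'
python3 - <<'E'
from h import *
d=shot('scene','s6.png');t=shot('top','t6.png')
for i in range(6): 
    if i: r.get_image('scene')
    s=r.read_state();print(np.round(s['position'],4),round(s['grip_width'],4),np.round(s['contact_force'],1))
a=cv2.resize(d['color'][180:250,335:400,::-1],(520,560),interpolation=2)
b=cv2.resize(t['color'][180:220,190:240,::-1],(280,560),interpolation=2)
cv2.imwrite('pics/s6c.png',np.hstack([a,b]))
E
```

```text
time_s: 10.2
position: [0.6336, 0.197, 0.1605]
tcp_rot: [-3.141, 0.0, 1.55]
contact_force: [-1.4, 0.1, -2.1]
grip_width: 0.0088
grip_force: 4.9
time_s: 10.7
position: [0.6337, 0.197, 0.1606]
tcp_rot: [-3.142, 0.0, 1.55]
contact_force: [-2.1, -0.2, -2.1]
grip_width: 0.0087
grip_force: 4.8
[0.6337 0.1971 0.1606] 0.0085 [-2.6 -0.4 -2.7]
[0.6337 0.197  0.1606] 0.0086 [-2.2  0.1 -2.8]
[0.6337 0.197  0.1606] 0.0086 [-1.7  1.4 -3.5]
[0.6337 0.197  0.1606] 0.0086 [-1.7  0.5 -3.1]
[0.6337 0.197  0.1606] 0.0089 [-1.  -0.4 -3.2]
[0.6337 0.1971 0.1606] 0.0087 [-1.6 -1.  -3.2]
```

View pics/s6c.png

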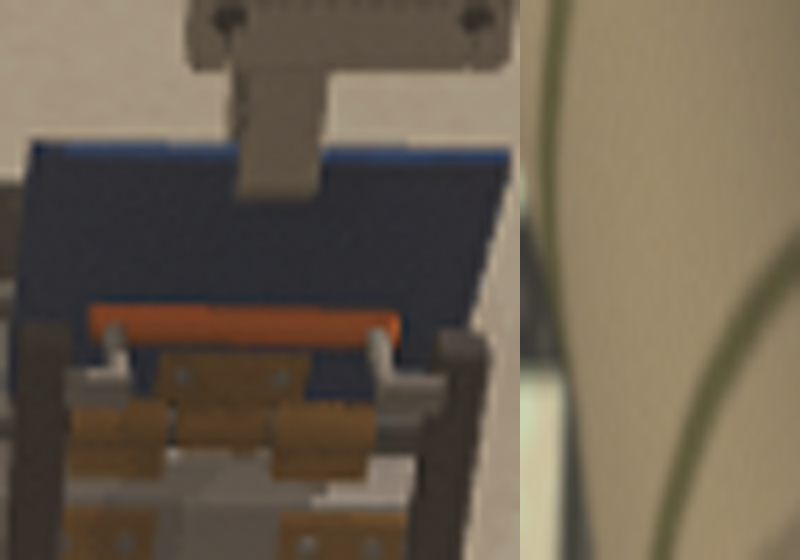

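The plate is tipped with the bar bearing on it. The cover knuckle's lower edge is at crop row ~447, while the case knuckles span rows 402–477. I'll check the height with numbers.

```bash
python3 - <<'E'
from h import *
np.set_printoptions(precision=2,suppress=True,linewidth=200)
def sil(d,x,y,z,s):  # silhouette row of 9 mm cylinder along y
    o,_=ray(d,(0,0)); v=np.array([x-o[0],z-o[2]]);v/=np.linalg.norm(v); n=np.array([-v[1],v[0]]); n*=np.sign(n[1])*s*.009
    return proj(d,(x+n[0],y,z+n[1]))[0]
for f in('s4.png','s5.png','s6.png'):
    d=load(f);c=d['color'].astype(int);print(f)
    for n,a,b in(('L',346,353),('C',360,366),('R',371,378)):
        p=c[222:244,a:b].mean(1);print(n,(p[:,0]-p[:,2]).round().astype(int),'R',p[:,0].round().astype(int))
print('hinge top/bot',sil(d,.597,.195,.05,1),sil(d,.597,.195,.05,-1),proj(d,(.597,.195,.05)))
print('s4 cover bot pred',sil(d,.5917,.197,.0510,-1))
for th in(14,16,18,20):
    t=np.radians(th);x=.6337-.114*np.sin(t);z=.1606-.0025-.114*np.cos(t);print(th,x,z,'bot',sil(d,x,.195,z,-1), 'plate top +x corner mid',proj(d,(x+.12*np.sin(t)+.003*np.cos(t),.195,z+.12*np.cos(t)-.003*np.sin(t)))[0],'top -x',proj(d,(x+.12*np.sin(t)-.003*np.cos(t),.195,z+.12*np.cos(t)+.003*np.sin(t)))[0])
E
```

```text
s4.png
L [10  2  3 13 13 13 32 38 70 72 62 51 42 37 41 42 44 38 24 25 19 49] R [ 78  72  75  99  82  67  89  96 122 121 107  91  79  72  78  80  80  82 113 133 105 105]
C [43 38 38 41 40 37 51 65 63 53 43 38 22 12 21 20 19 20 20 23 24 20] R [ 78  74  74  77  76  72  91 111 108  94  80  72  61  54 104 100  91  93  94 115 126  99]
R [33  6  5  6  8  6 67 85 82 76 69 59 49 42 38 42 44 45 29 24 25 24] R [ 71  51  52  49  44  37 114 140 136 128 117 102  88  79  75  80  82  81  97 129 141 106]
s5.png
L [23  6  5  8 13 13 11  9 26 53 55 46 41 37 41 43 43 38 23 19 16 34] R [ 87  74  72  82  89  75  66  66  80 100  97  85  79  73  78  81  81  85  93  94  85  85]
C [38 10 35 44 43 43 42 40 39 38 37 44 44 46 47 44 32 21 20 20 20 18] R [75 54 75 81 79 79 79 78 76 74 73 82 82 85 86 81 78 86 95 98 99 89]
R [54 11 10 16 14  9  9  9  5 44 61 53 46 41 38 41 42 44 30 23 21 23] R [ 89  55  56  61  60  58  58  57  52  89 107  94  85  80  74  78  80  80  99 116 116  95]
s6.png
L [30  9  5  6 16 14 11 16 26 45 49 44 41 37 41 43 44 38 22 18 17 34] R [ 80  64  69  75 102  84  67  72  79  88  89  83  79  73 
[... 231 characters left out ...]
0 22 22 24] R [103  66  53  57  57  54  53  51  82  95  95  90  85  79  75  80  82  82 100 110 122 100]
hinge top/bot [361.8  227.58] [361.94 235.73] [[361.87 231.65]]
s4 cover bot pred [362.57 233.92]
14 0.606120903901638 0.04748628720453639 bot [362.4  239.16] plate top +x corner mid [368.82 198.61] top -x [368.47 196.44]
16 0.6022773414368622 0.04851616666303163 bot [362.2  237.72] plate top +x corner mid [368.83 198.72] top -x [368.49 196.48]
18 0.5984720626412561 0.04967955714235249 bot [362.01 236.25] plate top +x corner mid [368.83 198.83] top -x [368.51 196.52]
20 0.5947097036608738 0.05097504123040643 bot [361.84 234.75] plate top +x corner mid [368.84 198.95] top -x [368.53 196.57]
```

```bash
python3 -m creep '{"translation":[[0,-0.5,0],[0,-0.5,0],[0,-0.5,0],[0.5,0,-0.2],[0.5,0,-0.2],[0.5,0,-0.2],[0.5,0,-0.2],[0,0,0],[0,0,0],[0,0,0],[0,0,0],[0,0,0]],"roll":[0,0,0,0,0,0,0,0,0,0,0,0],"jaw":[1,1,1,1,1,1,1,1,1,1,1,1]}'
python3 -m creep '{"translation":[[0,0,0],[0,0,0],[0,0,0],[0,0,0],[0,0,0],[0,0,0]],"roll":[0,0,0,0,0,0],"jaw":[1,1,1,1,1,1]}'
python3 - <<'E'
from h import *
np.set_printoptions(linewidth=200)
d=shot('scene','s7.png');c=d['color'].astype(int)
F=[]
for i in range(12): r.get_image('scene');s=r.read_state();F.append(s['contact_force'])
print(np.mean(F,0),s['position'],s['grip_width'],s['grip_force'])
for n,a,b in(('L',346,353),('C',360,366),('R',371,378)):
    p=c[222:244,a:b].mean(1);print(n,(p[:,0]-p[:,2]).round().astype(int),'R',p[:,0].round().astype(int))
print('cols',[(c[232:235,u,0]-c[232:235,u,2]).mean().round().astype(int) for u in range(342,384)])
a=cv2.resize(c[180:250,335:400,::-1].astype(np.uint8),(557,600),interpolation=2);cv2.imwrite('pics/s7c.png',a)
E
```

```text
time_s: 12.05
position: [0.6357, 0.1955, 0.1598]
tcp_rot: [-3.142, 0.0, 1.55]
contact_force: [-2.0, 0.8, -1.2]
grip_width: 0.0092
grip_force: 5.1
time_s: 12.55
position: [0.6357, 0.1956, 0.1598]
tcp_rot: [-3.142, 0.0, 1.55]
contact_force: [-1.0, -0.3, -1.6]
grip_width: 0.0093
grip_force: 5.1
[-1.43697741  0.49222344 -1.19858431] [0.63572867 0.19558095 0.15980627] 0.009320120796596902 5.109828785061836
L [27  7  3  7 15 13 12 25 31 45 49 44 41 37 41 42 44 38 23 19 16 34] R [78 62 59 74 92 78 68 81 83 89 89 83 79 73 78 81 81 85 93 94 86 85]
C [49 31 36 39 38 38 38 37 41 45 43 40 39 24 22 21 18 19 20 20 20 19] R [ 84  70  74  75  74  75  74  72  78  83  81  77  74  60 114 104  91  94  96  98  98  89]
R [65 24  8 11  8  7  4 42 56 54 52 48 46 41 38 42 44 45 30 23 24 24] R [ 99  67  51  56  54  53  51  85  97  96  94  89  85  79  76  80  83  82  98 119 139 107]
cols [np.int64(12), np.int64(20), np.int64(48), np.int64(47), np.int64(46), np.int64(47), np.int64(47), np.int64(46), np.int64(42), np.int64(42), np.int64(42), np.int64(42), np.int64(44), np.int64(43), np.int64(15), np.int64(39), np.int64(40), np.int64(41), np.int64(40), np.int64(40), np.int64(41), np.int64(41), np.int64(41), np.int64(41), np.int64(42), np.int64(42), np.int64(29), np.int64(38), np.int64(50), np.int64(48), np.int64(49), np.int64(49), np.int64(49), np.int64(49), np.int64(49), np.int64(50), np.int64(50), np.int64(51), np.int64(52), np.int64(51), np.int64(12), np.int64(14)]
```

View pics/s7c.png

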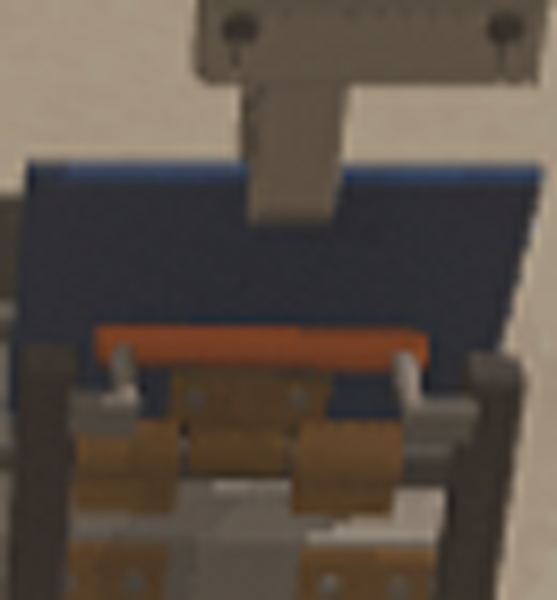

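The cover knuckle is centred in the gap at crop (240,450), and the plate leans on the bar. That was my last picture, so from here I go by numbers: the bar shift and the knuckle and edge rows.

```bash
cat > m.py <<'E'
from h import *
def edge(p,a,b,rising):  # subpixel half-level crossing
    h=(a+b)/2
    for i in range(len(p)-1):
        if (p[i]<h<=p[i+1]) if rising else (p[i]>=h>p[i+1]): return i+(h-p[i])/(p[i+1]-p[i])
def meas(f):
    d=load(f);c=d['color'].astype(float);rb=c[...,0]-c[...,2]
    bar=rb[212:223,349:381];rows=np.arange(212,223)
    w=np.clip(bar-45,0,None);cen=(w*rows[:,None]).sum()/w.sum()
    top=-(c[185:206,340:358,2]-c[185:206,340:358,0]).mean(1) # blue
    i=np.argmax(-np.diff(top)); 
    C=c[:,359:366];kn=(C[228:240,:,0]-C[228:240,:,2]).mean(1)
    return round(cen,2),'knuckle bottom',round(228+edge(kn,40,20,False),2),'plate top edge',185+np.round(edge(-top,-30,top.min()*-1,True) or 0,2)
E
python3 - <<'E'
from m import *
for f in('s3.png','s4.png','s5.png','s6.png','s7.png'):
    try: print(f,meas(f))
    except Exception as e: print(f,e)
d=load('s7.png')
for b in(0,2,4): print(b,proj(d,(.619+b/1e3,.195,.099))[0])
o=load('s3.png')['color'].astype(int);n=load('s7.png')['color'].astype(int);q=load('s6.png')['color'].astype(int)
for u in (352,378):print(u,[(x[210:224,u-2:u+3,0]-x[210:224,u-2:u+3,2]).mean(1).round().astype(int).tolist() for x in(o,q,n)])
E
```

```text
s3.png unsupported operand type(s) for +: 'int' and 'NoneType'
s4.png (np.float64(218.81), 'knuckle bottom', np.float64(233.5), 'plate top edge', np.int64(185))
s5.png (np.float64(219.62), 'knuckle bottom', np.float64(238.15), 'plate top edge', np.float64(192.41))
s6.png (np.float64(220.04), 'knuckle bottom', np.float64(236.38), 'plate top edge', np.float64(197.31))
s7.png (np.float64(219.78), 'knuckle bottom', np.float64(234.61), 'plate top edge', np.float64(198.53))
0 [364.98310172 219.28663933]
2 [365.11166727 219.83369703]
4 [365.24066019 220.38257327]
352 [[15, 15, 14, 13, 13, 11, 5, 105, 118, 101, 74, 49, 8, -2], [-5, -4, -5, -5, -5, -5, -7, -12, 67, 85, 74, 65, 45, 9], [-5, -5, -5, -5, -5, -6, -8, 0, 71, 84, 73, 64, 35, 4]]
378 [[15, 15, 15, 15, 14, 14, 10, 48, 106, 113, 93, 68, 33, 14], [-5, -5, -4, -5, -5, -5, -5, -8, 19, 73, 82, 75, 67, 28], [-5, -5, -5, -5, -6, -5, -6, -10, 41, 78, 82, 72, 66, 22]]
```

```bash
python3 - <<'E'
from m import *
shot('scene','s8.png');print(meas('s8.png'))
E
python3 -m creep '{"translation":[[0,0,0],[0,0,0],[0,0,0],[0,0,0],[0,0,0],[0,0,0]],"roll":[0,0,0,0,0,0],"jaw":[1,1,1,1,1,1]}' 6
python3 - <<'E'
from m import *
shot('scene','s9.png');print(meas('s9.png'))
F=[]
for i in range(14): r.get_image('scene');F.append(r.read_state()['contact_force'])
print(np.mean(F,0));shot('scene','s10.png');print(meas('s10.png'))
E
```

```text
(np.float64(219.78), 'knuckle bottom', np.float64(234.59), 'plate top edge', np.float64(198.53))
time_s: 13.75
position: [0.6357, 0.1955, 0.1598]
tcp_rot: [-3.142, 0.0, 1.55]
contact_force: [-2.1, -0.5, -2.0]
grip_width: 0.0086
grip_force: 6.0
(np.float64(219.92), 'knuckle bottom', np.float64(234.91), 'plate top edge', np.float64(198.52))
[-1.51116168  0.76876209 -1.4349899 ]
(np.float64(219.94), 'knuckle bottom', np.float64(235.07), 'plate top edge', np.float64(198.53))
```

```bash
python3 -m creep '{"translation":[[0,0,0],[0,0,0],[0,0,0],[0,0,0],[0,0,0],[0,0,0],[0,0,0],[0,0,0],[0,0,0],[0,0,0],[0,0,0],[0,0,0]],"roll":[0,0,0,0,0,0,0,0,0,0,0,0],"jaw":[1,1,1,1,1,1,1,1,1,1,1,1]}'
python3 - <<'E'
from m import *
shot('scene','s11.png');print(meas('s11.png'))
E
```

```text
time_s: 15.55
position: [0.6357, 0.1955, 0.1598]
tcp_rot: [-3.142, 0.0, 1.55]
contact_force: [-2.2, 0.1, -1.2]
grip_width: 0.0089
grip_force: 5.9
(np.float64(219.95), 'knuckle bottom', np.float64(235.17), 'plate top edge', np.float64(198.52))
```

```bash
python3 -c "
from bench import r
print(r.finish_job())"
```

```text
the job is handed in; nothing more can be done
None
```

I handed the job in with the cover still held, its knuckle between the case knuckles with the holes in line to about 1 mm, tipped about 20° and leaning on the buffer bar with about 1.5–2 N; these are my own camera and force estimates, and no verdict came back.

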